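# Reset the slim metering ring of a bench flow valve

### The job

Set the bench flow valve to its thick index stud: swing the lock lever fully over, away from the robot, to free the valve, then turn only the slim ring in the middle of the stack until its lug stands exactly above the thick stud (not the slender one). Do not touch the fixed rings just above and below the slim ring. Once it is set, swing the lever fully back towards the robot to lock it, let go, and leave the tools lying around the valve where they are.

Things in the scene. Friction and masses are not known exactly. Their poses are not given: they have to be found in the camera images.
- flow_valve: Grey steel base plate of the valve, bolted to the bench, 130 x 270 x 14 mm (x, y, z); origin at the centre of its underside on the bench, z up. Its -x side faces the robot more or less. The valve's stack of rings stands at its +y half (axis vertical at x 0, y +65 mm of this frame), the lock lever on its -y half. A pipe stub with a nut leaves the stack towards +x, its top 45 mm above the bench.
- ring_centre (a point): Point on the vertical axis of the ring stack at the middle of the slim setting ring's thickness, 75 mm above the bench. The stack ends 100 mm above the bench.
- setting_ring (a joint): Angle of the slim setting ring about the stack's axis, rad, growing counter-clockwise seen from above; at 0 its lug points to the -x of the plate. Stops at -1.4 and 1.4; it stays where it is left (friction about 0.12 N m). The ring is bare steel, knurled, 58 mm in diameter, 10 mm thick (70 to 80 mm above the bench), 4 mm proud all round of the fixed rings above and below it. It can be gripped across its diameter from above.
- ring_lug (a point): Near the end of the setting ring's single lug, at mid-height: 42 mm from the axis, 75 mm above the bench. The lug is a bar 8 mm wide and 8 mm high that ends 44 mm from the axis.
- upper_ring: Fixed dark steel ring above the setting ring, 50 mm in diameter, 81 to 97 mm above the bench, with a small cap on it; origin on the axis at its underside. Not to be touched.
- lower_ring: Fixed dark steel ring below the setting ring, 50 mm in diameter, 48 to 69 mm above the bench; origin on the axis at its underside. Not to be touched.
- thick_stud: Thick upright steel index stud, 15 mm in diameter, 24 mm high on the plate (14 to 38 mm above the bench), fixed; origin at the centre of its foot. It stands 42 mm from the stack's axis, 0.8 rad to one or the other side of the plate's -x direction seen from that axis. The lug has to end up above it.
- slender_stud: Slender upright steel stud, 6 mm in diameter, 24 mm high, fixed, the mirror place of the thick one (they swap places); origin at the centre of its foot. The wrong mark.
- lock_lever (a joint): Lock lever angle, rad: about 0 locked, leaning towards the plate's -x (the robot); 1.0 released, leaning the other way. Stays where it is left; about 1 N at the knob moves it. Hard stops at 0 and 1.0. It swings about a level axis along the plate's y, 36 mm above the bench, at x 0, y -85 mm of the plate.
- lock_lever_tip (a point): Centre of the black ball knob, 26 mm in diameter, at the end of the lock lever, 75 mm from its axis; about 102 mm above the bench at either end of its swing and 111 mm midway. The rod below it is 10 mm thick. The block under it is 70 x 50 mm, its top 39 mm above the bench.
- keyless_chuck: Drill chuck, pale body, 43 mm in diameter, 50 mm high, standing loose behind the plate; origin at its underside. Leave it.
- ring_spanner: Combination spanner, 199 mm long, 30 mm wide, 20 mm high, loose beside the ring-stack end of the plate; origin under its centre. Leave it.
- brass_fitting: Brass hose fitting, 50 mm long, 31 mm high, loose in front of the plate; origin under its centre. Leave it.

How it is judged:
By the outcome, as a careful person would: the job done as asked, in the order asked, and still so for the second after the job is handed in, with the robot touching nothing.
It also fails if it takes over 64 s, if anything falls off the work surface, if the arm or the gripper's body presses on something with over 40 N, if the wrist force passes 120 N, or if a joint passes its speed limit or range.

### The arm

A 6-joint arm with a two-finger parallel gripper is mounted at the origin on a cart in front of the work surface, level with it; the furniture and walls round the work are solid. World frame = base frame: x ahead of the robot, y to its left, z up, the work surface at z = 0. Lengths are in m, angles in rad, forces in N, time in s.
With the tool pointing down it reaches from about 0.375 to 0.975 m from the base axis. Payload 3.8 kg.
Tool frame: the origin (TCP) lies on the centre line of the jaws, within the pads' length; the fingertips stand 14 mm ahead of it and the grasp point (between the pads) lies 5 mm behind it (bot.finger_overhang is the distance from the TCP to the fingertips, in m); y points along the fingers, x is the direction in which the jaws open and shut, and the axes are right-handed (so a half turn about y gives the same grasp; the last joint's range is limited). The gripper opens to 85 mm and grips with 20 to 120 N. Pads are 22 mm wide; open, the fingers measure 114 mm over their backs; the gripper's body (76 mm by 85 mm) begins 54 mm behind the grasp point. The pads swing forward as they close: fully open they stand 13 mm farther back than shut.
Start: joints at [1.23, 0.264, 1.604, -0, 1.274, -0.037], TCP at [0.202, 0.644, 0.245] pointing down, gripper open.
Joint ranges: [-2.63, 2.63], [-0.94, 2.18], [0.31, 2.57], [-1.31, 4.45], [0, 2.66], [-2.55, 2.55]. Speed limits (rad/s): [2.57, 2.57, 3.14, 3.14, 3.14, 3.14].

### API

Orientations are given as a rotation vector (axis times angle).
In Python, from workcell import readout, read_camera, bot, spotter gives the robot as it stands.
- The arm moves only by the tool jog_arm, never from a script. Its argument "increments" is a list of rows, each a list of 7 numbers: the shift along the tool's x, y, z in m, then the turn, a rotation vector about the tool's x, y, z in rad, then the opening, from 0 (shut) to 1 (fully open). A call has 1 to 10 rows; each row shifts and turns the pose as measured when the row begins, along the tool's axes as they then stand; what a row does not reach is not made up. A row lasts 1/8 s, in which the tool goes at most 62.5 mm and 10.7 degrees, less where a joint would pass 70% of its speed; a pose out of reach is approached as far as the arm can. A call with a gripper value outside its range is refused whole. The fingers move at their own pace and stop on an object; "force" is the grip in N (left out, the last holds). Time passes only in rows, so rows that do not move let the fingers close. It gives the time, the measured TCP pose, the force and the opening at its end, in the units of the state.
- readout.read_state(): the state, without advancing time (a new reading comes with each control period).
- read_camera(name): name is "scene" or "top"; returns a dict with "img" (400x640x3 uint8, blue, green, red), "range_z" (400x640 float32, m along the optical axis (not along the pixel's ray), 0 where there is no reading), "fx", "fy", "cx", "cy" (pixels), "distortion" ([k1, k2, p1, p2, k3] as OpenCV has them; the pictures are not rectified), "world_from_camera" (4x4, takes a point from camera to world coordinates). Camera axes: x right, y down, z forward; pixel columns grow to the right and rows downward; lengths in m; the calibration is good to about 2 mm. A picture is of the moment at which its call begins.
- bot.finish_job(): hands the job in, once; it reports no verdict.
Trained networks look in a picture, given as the dict that the camera call returned (one of the last four; its "shot" number tells which), for a name from the list of things; names that differ only in an ending like _2 or _b are one class to them, and where a whole thing is asked for, a point or a joint stands for the part that bears it (a point fixed in the world has none). Each returns a list of dicts, best first, with "p" (0 to 1); they miss things now and then, are a little off and sometimes report something else, mostly with a low value. They report only what shows in the picture. A call takes as long as a camera call.
- spotter.masks_of(picture, thing): "mask" (400x640 bool, what is visible of it) and "location" ([column, row] in pixels, amid what is visible of it).
- spotter.spot_point(picture, thing): "location" ([column, row] in pixels: a listed point, or the origin of a listed thing).
The state is a dict: "time": time; "q": joint angles; "joint_vel": joint speeds; "joint_torque": joint torques, N m; "tool_pos": TCP position; "tcp_rot": TCP orientation; "wrist_force": force on the tool from outside, world axes, zero at the start; "torque": the same for the moment, N m; "width": opening from 0.0 (shut) to 1.0 (fully open).
Only numpy, scipy, OpenCV 4.12 (cv2) and the standard library are available. Lean on these libraries where they do the work, as an engineer would, in place of code of your own. Each camera call takes 0.05 s, during which the arm holds its last target. There are 200 camera calls.

## Working session

There is one attempt and no reset: what is moved stays moved. The work goes in short steps, Python scripts to look and compute and a tool call to move; the robot and the scene stay as the last step left them, time stands still between calls to the robot, and variables do not carry over. Pictures are saved under pics/ and viewed, about 8 in all and at most 12, crops included, and the job is handed in when it is done.

Besides the shell and the picture viewer there is one more tool, called after "Emit:" as name(argument=value, ...), one argument or row to a line, values as JSON. jog_arm: Moves the arm, as the interface text tells. Its arguments: {"type":"object","properties":{"increments":{"type":"array"},"force":{"type":"number"}},"required":["increments"]}

```bash
mkdir -p pics; cat > h.py <<'E'
import numpy as np, cv2
from workcell import readout, read_camera, bot, spotter
def ray(c,px):
    K=np.array([[c['fx'],0,c['cx']],[0,c['fy'],c['cy']],[0,0,1]])
    u=cv2.undistortPoints(np.array([[px]],float),K,np.array(c['distortion'],float))[0,0]
    T=np.array(c['world_from_camera']); return T[:3,3],T[:3,:3]@np.array([u[0],u[1],1])
def atz(c,px,z):
    o,d=ray(c,px); return o+d*(z-o[2])/d[2]
def proj(c,P):
    T=np.linalg.inv(np.array(c['world_from_camera']))
    K=np.array([[c['fx'],0,c['cx']],[0,c['fy'],c['cy']],[0,0,1]])
    return cv2.projectPoints(np.atleast_2d(np.array(P,float)),cv2.Rodrigues(T[:3,:3])[0],T[:3,3],K,np.array(c['distortion'],float))[0][:,0]
E
python3 - <<'E'
from h import *
s=readout.read_state(); print(s['time'],s['tool_pos'],s['tcp_rot'],s['width'])
Z=dict(flow_valve=0,ring_centre=.075,ring_lug=.075,thick_stud=.014,slender_stud=.014,lock_lever_tip=.102,upper_ring=.081,lower_ring=.048,keyless_chuck=0,ring_spanner=0,brass_fitting=0)
for n in ['scene','top']:
    c=read_camera(n); cv2.imwrite(f'pics/{n}0.png',c['img']); print(n,np.round(np.array(c['world_from_camera'])[:3,3],3))
    for t,z in Z.items():
        for r in spotter.spot_point(c,t)[:2]: print(t,round(r['p'],2),np.round(r['location'],1),np.round(atz(c,r['location'],z),4))
E
```

```text
0.0 [0.2016998  0.64342757 0.24397066] [-1.33900137 -0.98120656  0.98427442] 0.9979921639376083
scene [ 0.02  -0.389  0.73 ]
flow_valve 0.69 [357.3 272.3] [ 0.502  -0.0699  0.    ]
ring_centre 0.77 [336.2 231.1] [ 0.5046 -0.0052  0.075 ]
ring_lug 0.74 [321.5 239.4] [0.4673 0.0011 0.075 ]
thick_stud 0.42 [334.8 263.1] [ 0.4792 -0.0271  0.014 ]
slender_stud 0.48 [319.4 247.5] [0.4886 0.0249 0.014 ]
slender_stud 0.46 [357.3 269.4] [ 0.4986 -0.0713  0.014 ]
upper_ring 0.68 [336.4 228.5] [ 0.5059 -0.0043  0.081 ]
lower_ring 0.65 [336.5 242.1] [ 0.5015 -0.0103  0.048 ]
lower_ring 0.47 [338.6 230.2] [0.53   0.0086 0.048 ]
keyless_chuck 0.94 [388.7 248.5] [ 0.6    -0.0785  0.    ]
ring_spanner 0.76 [312.1 225.6] [0.5348 0.09   0.    ]
brass_fitting 0.71 [316.6 291.7] [ 0.4084 -0.0418  0.    ]
brass_fitting 0.5 [317.8 246.1] [0.4983 0.0383 0.    ]
top [0.402 0.073 0.931]
flow_valve 0.59 [394.4 221.3] [ 0.5098 -0.0708  0.    ]
ring_centre 0.61 [363.7 215. ] [ 0.5125 -0.0024  0.075 ]
ring_lug 0.73 [357.7 237.4] [0.4711 0.0089 0.075 ]
thick_stud 0.6 [378.7 232.4] [ 0.486  -0.0372  0.014 ]
lock_lever_tip 0.66 [444.8 239.4] [ 0.4657 -0.1455  0.102 ]
upper_ring 0.71 [364.9 210.8] [ 0.5195 -0.0042  0.081 ]
keyless_chuck 0.93 [402.  175.3] [ 0.6043 -0.088   0.    ]
keyless_chuck 0.24 [446.  239.3] [ 0.4738 -0.1749  0.    ]
ring_spanner 0.57 [308.9 208.8] [0.5342 0.101  0.    ]
brass_fitting 0.68 [376.  269.3] [ 0.4139 -0.0329  0.    ]
```

```bash
python3 - <<'E'
import cv2,numpy as np
a=cv2.imread('pics/top0.png')[140:300,270:490]; b=cv2.imread('pics/scene0.png')[190:330,260:440]
a=cv2.resize(a,(770,560),interpolation=3)
b=cv2.resize(b,(720,560),interpolation=3)
cv2.imwrite('pics/a.png',a);cv2.imwrite('pics/b.png',b)
E
```

```text
(no output)
```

View pics/a.png

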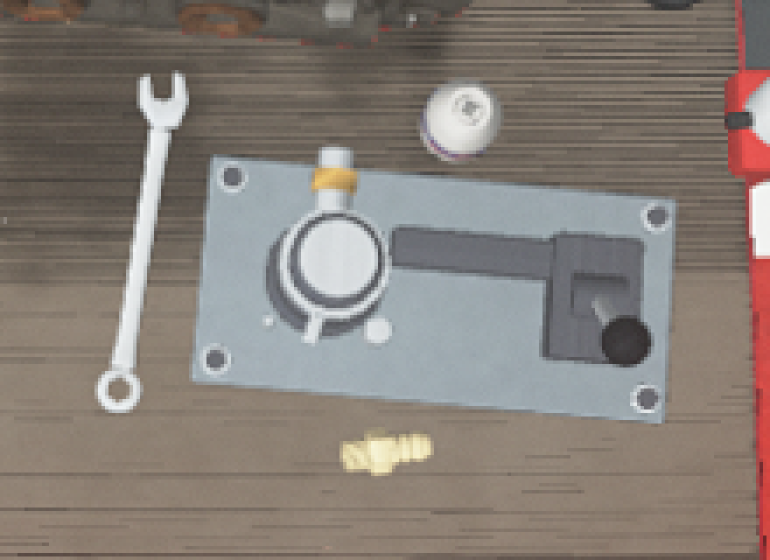

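View pics/b.png

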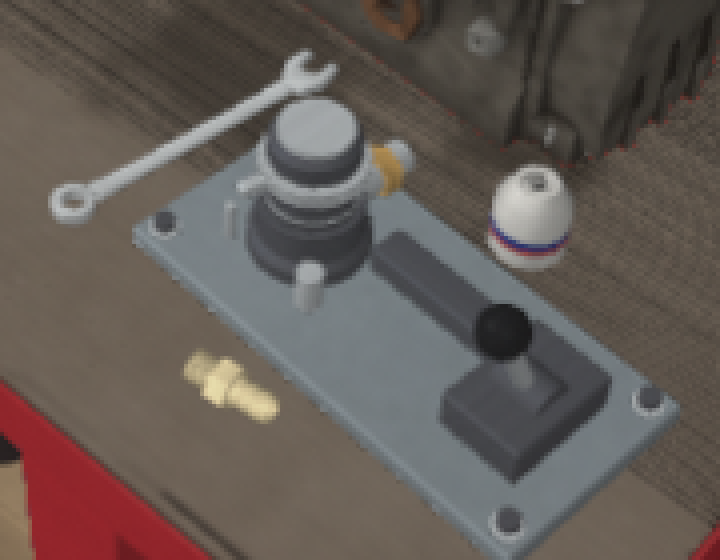

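The top view shows the thick stud at crop (378,330), on the plate's -y side, so the target is +0.8. The slender stud is at (268,321), the lug at (312,330) and the knob at (626,341). Next I fit the plate pose from its corners.

```bash
python3 - <<'E'
from h import *
c=read_camera('top')
m=spotter.masks_of(c,'flow_valve')[0]['mask'].astype(np.uint8)
ct=max(cv2.findContours(m,0,2)[0],key=cv2.contourArea); print('rect',cv2.minAreaRect(ct))
cr=np.array([(212,155),(676,200),(662,422),(192,380)])/3.5+[270,140]
W=np.array([atz(c,p,.014) for p in cr]); print(np.round(W,4))
ctr=W.mean(0); ey=(W[0]-W[1]+W[3]-W[2]); ya=np.arctan2(-ey[0],ey[1]); print('ctr',ctr,'yaw',ya, np.linalg.norm(W[0]-W[1]),np.linalg.norm(W[1]-W[2]))
bo=np.array([(232,177),(657,216),(647,398),(215,359)])/3.5+[270,140]
B=np.array([atz(c,p,.017) for p in bo]); ey=(B[0]-B[1]+B[3]-B[2]);print('bolts',B.mean(0),np.arctan2(-ey[0],ey[1]))
R=np.array([[np.cos(ya),-np.sin(ya)],[np.sin(ya),np.cos(ya)]])
P=lambda x,y:ctr[:2]+R@[x,y]
print('axis',P(0,.065),'knob0',P(-.036,-.085),'studT',P(-.042*np.cos(.8),.065-.042*np.sin(.8)))
q=lambda x,y,z:atz(c,np.array([x,y])/3.5+[270,140],z)
print('axis(cap)',q(341,258,.1),'knob',q(626,341,.102),'stud',q(378,328,.038),'lug tip',q(309,340,.079))
# depth points
T=np.array(c['world_from_camera'])
for nm in ['lock_lever_tip','upper_ring','setting_ring']:
    r=spotter.masks_of(c,nm)
    if r:
        mm=r[0]['mask']; v,u=np.nonzero(mm); z=c['range_z'][v,u]
        X=np.array([ (lambda o,d: o+d*zz)(*ray(c,(a,b))) for a,b,zz in zip(u,v,z) if zz>0]); print(nm,round(r[0]['p'],2),len(X),np.median(X,0),X[:,2].max(),X.min(0),X.max(0))
E
```

```text
rect ((394.6773376464844, 220.088623046875), (134.9153594970703, 69.11550903320312), 5.300926208496094)
[[ 0.5818  0.0579  0.014 ]
 [ 0.5576 -0.2089  0.014 ]
 [ 0.4307 -0.1964  0.014 ]
 [ 0.4538  0.0686  0.014 ]]
ctr [ 0.50596375 -0.06969282  0.014     ] yaw -0.08873926545767763 0.26791231190261394 0.1275644542649531
bolts [ 0.50644109 -0.07034311  0.017     ] -0.08653061867991631
axis [ 0.51172423 -0.00494858] knob0 [ 0.46257246 -0.15116794] studT [ 0.47990758 -0.03236573]
axis(cap) [ 0.51165886 -0.00693266  0.1       ] knob [ 0.46927302 -0.15298275  0.102     ] stud [ 0.48127947 -0.03295701  0.038     ] lug tip [0.47121502 0.00808446 0.079     ]
lock_lever_tip 0.72 220 [ 0.47126983 -0.15012393  0.11201321] 0.11906435475275168 [ 0.45714339 -0.19185989  0.01223662] [ 0.49708546 -0.13889972  0.11906435]
upper_ring 0.5 90 [0.49593978 0.00619855 0.09408305] 0.09721755024318324 [ 0.49003819 -0.02464327  0.07834542] [0.51526628 0.01863374 0.09721755]
setting_ring 0.81 103 [ 0.48788707 -0.0005239   0.07902129] 0.08425856124631481 [ 0.4732789  -0.03460209  0.02582636] [0.52097997 0.0215592  0.08425856]
```

```bash
cat >> h.py <<'E'
from scipy.spatial.transform import Rotation as Ro
def delta(pos,yaw=None):
    """tool-frame shift to pos; turn about tool axes to a tool pointing down with jaw axis at world angle yaw"""
    s=readout.read_state(); R=Ro.from_rotvec(s['tcp_rot'])
    print('t',round(s['time'],2),'pos',np.round(s['tool_pos'],4),'w',round(s['width'],3),'F',np.round(s['wrist_force'],1),'q',np.round(s['q'],2))
    M=R.as_matrix(); print('jaw yaw',round(np.arctan2(M[1,0],M[0,0]),3),'y axis',np.round(M[:,1],3),'z',np.round(M[:,2],3))
    print('shift',np.round(R.inv().apply(np.array(pos)-s['tool_pos']),4))
    if yaw is not None:
        x=np.array([np.cos(yaw),np.sin(yaw),0]); y=np.array([0,0,-1.])
        D=R.inv()*Ro.from_matrix(np.c_[x,y,np.cross(x,y)]); print('turn',np.round(D.as_rotvec(),3))
E
python3 -c "
from h import *
print(bot.finger_overhang)
delta([.42,-.15,.2],-.088)
delta([.42,-.15,.2],-.088+1.571)"
```

```text
0.014
t 1.45 pos [0.2019 0.6441 0.2453] w 0.996 F [ 0.9 -0.6  0.3] q [ 1.23  0.26  1.6   0.    1.27 -0.04]
jaw yaw 1.267 y axis [-0. -0. -1.] z [-0.954  0.299  0.   ]
shift [-0.6925  0.0453 -0.4457]
turn [-0.     1.355 -0.   ]
t 1.45 pos [0.2019 0.6441 0.2453] w 0.996 F [ 0.9 -0.6  0.3] q [ 1.23  0.26  1.6   0.    1.27 -0.04]
jaw yaw 1.267 y axis [-0. -0. -1.] z [-0.954  0.299  0.   ]
shift [-0.6925  0.0453 -0.4457]
turn [-0.    -0.216 -0.   ]
```

Emit:
jog_arm(
  increments=[
    [-0.0495,0,-0.0318,0,0,0,0],
    [-0.0495,0,-0.0318,0,0,0,0],
    [-0.0495,0,-0.0318,0,0,0,0],
    [-0.0495,0,-0.0318,0,0,0,0],
    [-0.0495,0,-0.0318,0,0,0,0],
    [-0.0495,0,-0.0318,0,0,0,0],
    [-0.0495,0,-0.0318,0,0,0,0],
    [-0.0495,0,-0.0318,0,0,0,0],
    [-0.0495,0,-0.0318,0,0,0,0],
    [-0.0495,0,-0.0318,0,0,0,0],
  ],
)

```text
time: 2.7
tool_pos: [0.3624, 0.0651, 0.2462]
tcp_rot: [-1.337, -1.0, 0.982]
wrist_force: [1.5, 0.6, 0.0]
width: -0.004
```

Emit:
jog_arm(
  increments=[
    [0,0,0,0,0.18,0,0],
    [0,0,0,0,0.18,0,0],
    [0,0,0,0,0.18,0,0],
    [0,0,0,0,0.18,0,0],
    [0,0,0,0,0.18,0,0],
    [0,0,0,0,0.18,0,0],
    [0,0,0,0,0.18,0,0],
    [0,0,0,0,0.1,0,0],
  ],
)

```text
time: 3.7
tool_pos: [0.3637, 0.0583, 0.2483]
tcp_rot: [-1.564, 0.093, -0.119]
wrist_force: [0.5, 1.2, 0.0]
width: -0.002
```

```bash
python3 -c "
from h import *
delta([.428,-.15,.2],-.088)"
```

```text
t 3.7 pos [0.3637 0.0583 0.2483] w -0.002 F [0.5 1.2 0. ] q [ 0.09 -0.37  2.2   0.    1.29  0.23]
jaw yaw -0.135 y axis [ 0.016  0.003 -1.   ] z [0.135 0.991 0.005]
shift [ 0.091   0.0488 -0.1979]
turn [-0.004 -0.047  0.016]
```

Emit:
jog_arm(
  increments=[
    [0.022,0.01,-0.05,0,-0.047,0.016,0],
    [0.022,0.01,-0.05,0,0,0,0],
    [0.022,0.01,-0.05,0,0,0,0],
    [0.022,0.01,-0.05,0,0,0,0],
    [0,0,0,0,0,0,0],
  ],
)

```text
time: 4.32
tool_pos: [0.4359, -0.1535, 0.2093]
tcp_rot: [-1.565, 0.058, -0.071]
wrist_force: [-0.8, 0.5, -0.3]
width: 0.001
```

```bash
python3 - <<'E'
from h import *
delta([.425,-.152,.106],-.088)
c=read_camera('scene'); 
cv2.imwrite('pics/c.png',cv2.resize(c['img'][130:350,230:470],(720,660))[:600])
E
```

```text
t 4.33 pos [ 0.4359 -0.1535  0.2093] w 0.001 F [-0.8  0.5 -0.3] q [-0.4  -0.12  2.09  0.01  1.17 -0.32]
jaw yaw -0.082 y axis [ 0.008  0.005 -1.   ] z [0.082 0.997 0.005]
shift [-0.0118  0.1032  0.    ]
turn [-0.005  0.006  0.008]
```

View pics/c.png

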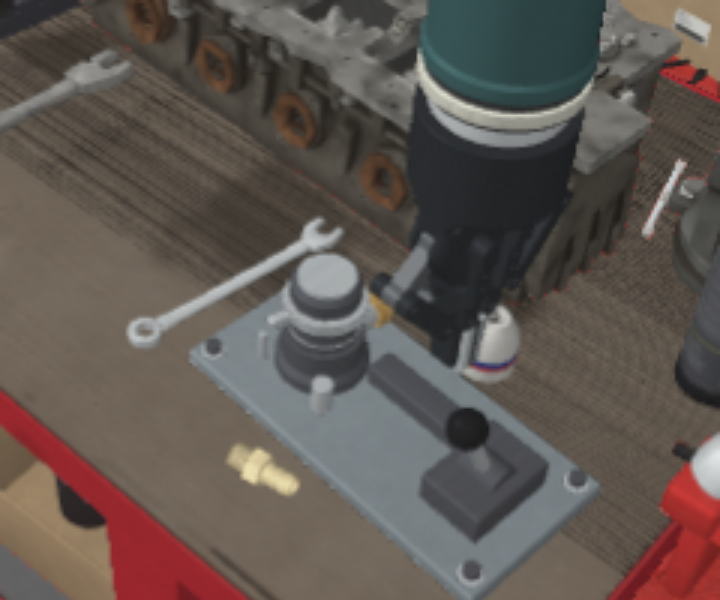

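The gripper hovers above and in front of the knob, which is at crop (467,428). I descend in front of it.

Emit:
jog_arm(
  increments=[
    [-0.016,0.015,0,0,0,0.008,0],
    [0,0.03,0,0,0,0,0],
    [0,0.03,0,0,0,0,0],
    [0,0.025,0,0,0,0,0],
    [0,0,0,0,0,0,0],
  ],
)

```text
time: 5.0
tool_pos: [0.4192, -0.1441, 0.11]
tcp_rot: [-1.563, 0.056, -0.062]
wrist_force: [0.6, 0.4, -0.5]
width: 0.002
```

```bash
python3 - <<'E'
from h import *
delta([.525,-.158,.108],-.088)
c=read_camera('scene'); 
cv2.imwrite('pics/d.png',cv2.resize(c['img'][190:310,320:440],(600,600)))
E
```

```text
t 5.0 pos [ 0.4192 -0.1441  0.11  ] w 0.002 F [ 0.6  0.4 -0.5] q [-0.39 -0.05  2.22  0.01  0.97 -0.32]
jaw yaw -0.076 y axis [ 0.004  0.007 -1.   ] z [0.076 0.997 0.008]
shift [ 0.1065  0.0024 -0.0059]
turn [-0.008  0.012  0.004]
```

View pics/d.png

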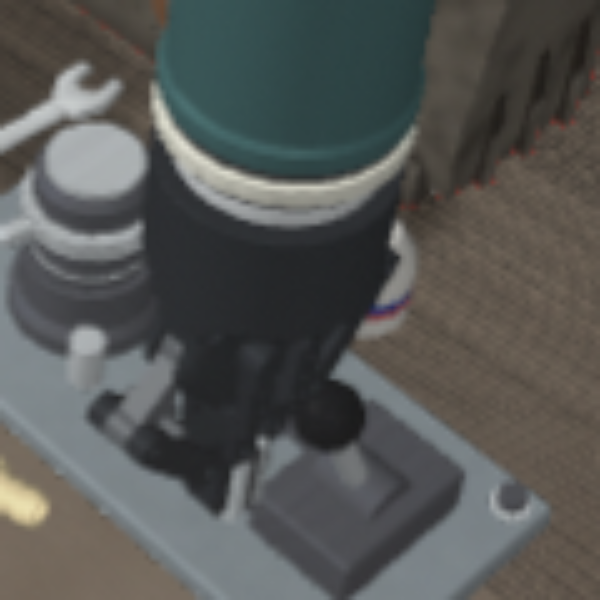

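Emit:
jog_arm(
  increments=[
    [0,0,-0.009,0,0,0,0],
    [0.015,0,-0.001,0,-0.012,0.004,0],
    [0.015,0,0,0,0,0,0],
    [0.015,0,0,0,0,0,0],
    [0.015,0,0,0,0,0,0],
    [0.015,0,0,0,0,0,0],
  ],
)

```text
time: 5.8
tool_pos: [0.5026, -0.1618, 0.1181]
tcp_rot: [-1.567, 0.041, -0.056]
wrist_force: [-0.2, -0.6, -0.4]
width: 0.001
```

```bash
python3 -c "
from h import *
delta([.507,-.157,.108],-.088)"
```

```text
t 5.8 pos [ 0.5026 -0.1618  0.1181] w 0.001 F [-0.2 -0.6 -0.4] q [-0.36  0.1   2.05  0.01  0.99 -0.3 ]
jaw yaw -0.062 y axis [ 0.01   0.003 -1.   ] z [0.062 0.998 0.003]
shift [0.004  0.0102 0.005 ]
turn [-0.003  0.026  0.01 ]
```

Emit:
jog_arm(
  increments=[
    [0,0.012,0.004,0,-0.026,0.01,0],
    [0.003,0,0,0,0,0,0],
    [0.003,0,0,0,0,0,0],
  ],
)

```text
time: 6.18
tool_pos: [0.5078, -0.157, 0.1036]
tcp_rot: [-1.566, 0.032, -0.02]
wrist_force: [-9.0, 0.1, 6.9]
width: 0.005
```

```bash
python3 - <<'E'
from h import *
delta([.507,-.157,.106],-.088)
c=read_camera('scene'); 
cv2.imwrite('pics/e.png',cv2.resize(c['img'][190:310,320:440],(600,600)))
E
```

```text
t 6.17 pos [ 0.5078 -0.157   0.1036] w 0.005 F [-9.   0.1  6.9] q [-0.35  0.13  2.04  0.    0.98 -0.32]
jaw yaw -0.033 y axis [-0.007  0.005 -1.   ] z [0.033 0.999 0.004]
shift [-0.0008 -0.0024 -0.    ]
turn [-0.004  0.055 -0.008]
```

View pics/e.png

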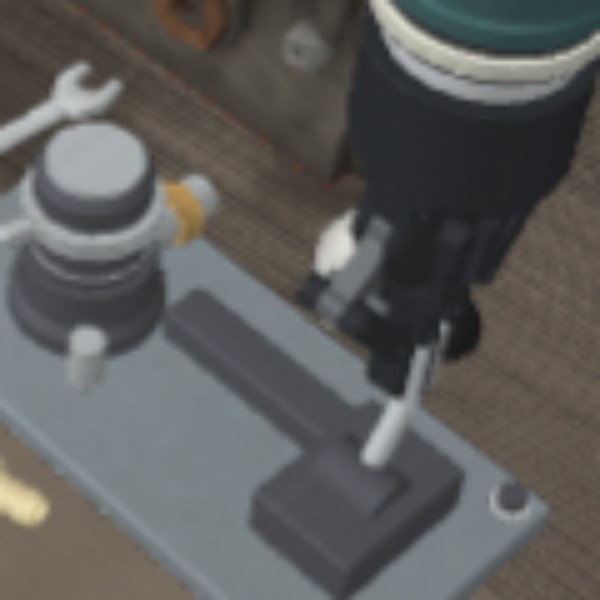

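The lever leans away, with the knob behind the finger at crop (465,330), and the contact force is 9 N. I press once more to confirm the stop.

Emit:
jog_arm(
  increments=[
    [0.003,0,0,0,0,0,0],
    [0.003,0,0,0,0,0,0],
  ],
)

```text
time: 6.48
tool_pos: [0.5077, -0.1566, 0.1028]
tcp_rot: [-1.565, 0.042, -0.009]
wrist_force: [-10.4, -0.0, 7.9]
width: 0.001
```

Emit:
jog_arm(
  increments=[
    [-0.02,0,0,0,0,0,0],
    [-0.02,-0.03,0,0,0,0,0],
    [0,-0.06,0,0,0,0,0],
    [0,-0.03,0,0,0,0,0],
  ],
)

```text
time: 6.98
tool_pos: [0.4658, -0.155, 0.2227]
tcp_rot: [-1.562, 0.048, -0.005]
wrist_force: [0.6, 0.3, 0.0]
width: 0.0
```

```bash
python3 - <<'E'
from h import *
delta([.512,-.006,.2],-1.57)
c=read_camera('scene')
for t,z in dict(lock_lever_tip=.102,ring_centre=.075,ring_lug=.075).items():
    for r in spotter.spot_point(c,t)[:1]: print(t,round(r['p'],2),atz(c,r['location'],z))
E
```

```text
t 6.97 pos [ 0.4658 -0.155   0.2227] w 0.0 F [0.6 0.3 0. ] q [-0.37 -0.05  2.   -0.    1.23 -0.34]
jaw yaw -0.033 y axis [-0.027  0.009 -1.   ] z [0.034 0.999 0.008]
shift [0.0418 0.0229 0.1502]
turn [ 0.014  1.536 -0.028]
lock_lever_tip 0.56 [ 0.53867919 -0.15434175  0.102     ]
ring_lug 0.64 [ 0.53332589 -0.11444961  0.075     ]
```

The lever is on its stop: it did not advance under more push, and the knob is at x 0.539 against about 0.534 expected. On to the ring.

Emit:
jog_arm(
  increments=[
    [0.014,0,0.05,0.014,0,-0.028,1],
    [0.014,0,0.05,0,0,0,1],
    [0.014,0,0.05,0,0,0,1],
    [0,0,0,0,0.18,0,1],
    [0,0,0,0,0.18,0,1],
    [0,0,0,0,0.18,0,1],
    [0,0,0,0,0.18,0,1],
    [0,0,0,0,0.18,0,1],
    [0,0,0,0,0.18,0,1],
    [0,0,0,0,0.18,0,1],
  ],
)

```text
time: 8.43
tool_pos: [0.499, 0.0008, 0.1946]
tcp_rot: [-1.315, 1.076, -0.993]
wrist_force: [0.0, -0.3, -0.3]
width: 0.998
```

Emit:
jog_arm(
  increments=[
    [0,0,0,0,0.18,0,1],
    [0,0,0,0,0.1,0,1],
    [0,0,0,0,0,0,1],
  ],
)

```text
time: 8.8
tool_pos: [0.4942, 0.0012, 0.1865]
tcp_rot: [-1.203, 1.303, -1.202]
wrist_force: [-0.1, 0.4, -0.2]
width: 0.998
```

```bash
python3 - <<'E'
from h import *
delta([.512,-.006,.2],-1.57)
c=read_camera('scene')
for t,z in dict(lock_lever_tip=.102,ring_centre=.075,ring_lug=.075,thick_stud=.014,lower_ring=.048).items():
    for r in spotter.spot_point(c,t)[:1]: print(t,round(r['p'],2),atz(c,r['location'],z))
cv2.imwrite('pics/f.png',cv2.resize(c['img'][150:300,280:430],(600,600)))
E
```

```text
t 8.8 pos [0.4942 0.0012 0.1865] w 0.998 F [-0.1  0.4 -0.2] q [-0.07  0.    2.01  0.03  1.18  1.55]
jaw yaw -1.626 y axis [-0.055  0.029 -0.998] z [ 0.997 -0.053 -0.056]
shift [ 0.0059 -0.0147  0.0174]
turn [ 0.055 -0.055 -0.027]
lock_lever_tip 0.54 [ 0.53831911 -0.15076244  0.102     ]
ring_centre 0.71 [ 0.50242248 -0.01057532  0.075     ]
ring_lug 0.53 [0.46612695 0.00926904 0.075     ]
thick_stud 0.73 [ 0.49445629 -0.07337201  0.014     ]
lower_ring 0.52 [ 0.50833485 -0.00901961  0.048     ]
```

View pics/f.png

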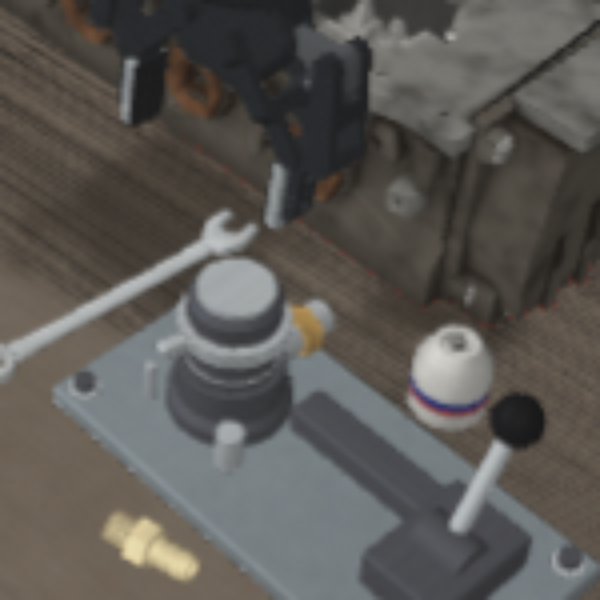

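```bash
python3 - <<'E'
from h import *
c=read_camera('scene')
p=lambda x,y,z:np.round(atz(c,np.array([x,y])/4+[280,150]-.4,z),4)
print('cap',p(238,287,.1),'stud top',p(230,431,.038),'knob',p(518,420,.102),'lug end top',p(163,350,.077))
delta([.511,-.0065,.11],-1.57)
E
```

```text
cap [ 0.5102 -0.0065  0.1   ] stud top [ 0.4783 -0.0328  0.038 ] knob [ 0.5331 -0.1584  0.102 ] lug end top [0.4689 0.0057 0.077 ]
t 9.15 pos [0.4958 0.0011 0.1889] w 1.002 F [-0.4 -0.7 -0.3] q [-0.07  0.    2.01  0.03  1.18  1.55]
jaw yaw -1.626 y axis [-0.05   0.029 -0.998] z [ 0.997 -0.054 -0.052]
shift [0.0088 0.0778 0.0197]
turn [ 0.051 -0.055 -0.027]
```

Emit:
jog_arm(
  increments=[
    [0.008,0,0.015,0.051,-0.055,-0.027,1],
    [0,0.02,0,0,0,0,1],
    [0,0.02,0,0,0,0,1],
    [0,0,0,0,0,0,1],
  ],
)

```text
time: 9.65
tool_pos: [0.5122, -0.0081, 0.1489]
tcp_rot: [-1.208, 1.202, -1.209]
wrist_force: [-0.2, 0.1, -0.2]
width: 0.999
```

```bash
python3 -c "
from h import *
delta([.511,-.0065,.11],-1.57)"
```

```text
t 9.65 pos [ 0.5122 -0.0081  0.1489] w 0.999 F [-0.2  0.1 -0.2] q [-0.06  0.04  2.05 -0.    1.05  1.5 ]
jaw yaw -1.567 y axis [ 0.005 -0.001 -1.   ] z [1.    0.004 0.005]
shift [-0.0016  0.0388 -0.0014]
turn [-0.005  0.003  0.001]
```

Emit:
jog_arm(
  increments=[
    [-0.0015,0.015,-0.001,0,0,0,1],
    [0,0.015,0,0,0,0,1],
    [0,0.015,0,0,0,0,1],
    [0,0,0,0,0,0,1],
  ],
)

```text
time: 10.15
tool_pos: [0.5124, -0.0066, 0.1023]
tcp_rot: [-1.206, 1.2, -1.21]
wrist_force: [-0.5, 0.5, 0.8]
width: 1.001
```

```bash
python3 -c "
from h import *
delta([.511,-.0065,.071],-1.57)"
```

```text
t 10.15 pos [ 0.5124 -0.0066  0.1023] w 1.001 F [-0.5  0.5  0.8] q [-0.06  0.09  2.09 -0.    0.95  1.51]
jaw yaw -1.566 y axis [ 0.008 -0.001 -1.   ] z [1.    0.004 0.008]
shift [-0.0001  0.0313 -0.0016]
turn [-0.008  0.004  0.001]
```

Emit:
jog_arm(
  increments=[
    [0,0.012,-0.001,-0.008,0,0,1],
    [0,0.012,0,0,0,0,1],
    [0,0.006,0,0,0,0,1],
    [0,0,0,0,0,0,1],
  ],
)

```text
time: 10.65
tool_pos: [0.5118, -0.0066, 0.0704]
tcp_rot: [-1.212, 1.206, -1.206]
wrist_force: [-1.1, 0.1, 0.1]
width: 0.997
```

Emit:
jog_arm(
  increments=[
    [0,0,0,0,0,0,0.6],
    [0,0,0,0,0,0,0.6],
    [0,0,0,0,0,0,0.6],
    [0,0,0,0,0,0,0.6],
    [0,0,0,0,0,0,0.6],
    [0,0,0,0,0,0,0.6],
  ],
  force=30,
)

```text
time: 11.4
tool_pos: [0.5122, -0.0059, 0.0712]
tcp_rot: [-1.21, 1.206, -1.206]
wrist_force: [-0.2, 0.1, -1.4]
width: 0.652
```

```bash
python3 -c "
from h import *
delta([.511,-.0065,.071],-.525)"
```

```text
t 11.4 pos [ 0.5122 -0.0059  0.0712] w 0.652 F [-0.2  0.1 -1.4] q [-0.06  0.14  2.11  0.    0.9   1.51]
jaw yaw -1.567 y axis [ 0.     0.001 -1.   ] z [1.    0.004 0.   ]
shift [ 0.0006  0.0002 -0.0012]
turn [-1.000e-03 -1.042e+00 -0.000e+00]
```

Emit:
jog_arm(
  increments=[
    [0,0,-0.001,0,0,0,0.55],
    [0,0,0,0,-0.1,0,0.55],
    [0,0,0,0,-0.1,0,0.55],
    [0,0,0,0,-0.1,0,0.55],
    [0,0,0,0,0,0,0.55],
  ],
)

```text
time: 12.02
tool_pos: [0.5121, -0.0056, 0.0712]
tcp_rot: [-1.337, 0.976, -0.978]
wrist_force: [1.6, 0.5, -2.4]
width: 0.654
```

```bash
python3 - <<'E'
from h import *
delta([.511,-.0065,.071],-.525); print(readout.read_state()['torque'])
c=read_camera('scene')
for r in spotter.spot_point(c,'ring_lug')[:1]: print(round(r['p'],2),atz(c,r['location'],.075))
cv2.imwrite('pics/g.png',cv2.resize(c['img'][170:290,280:400],(600,600)))
E
```

```text
t 12.03 pos [ 0.5121 -0.0056  0.0712] w 0.654 F [ 1.6  0.5 -2.4] q [-0.06  0.14  2.11  0.    0.89  1.2 ]
jaw yaw -1.261 y axis [ 0.003  0.002 -1.   ] z [0.952 0.305 0.003]
shift [ 0.0006  0.0002 -0.0013]
turn [-0.003 -0.736  0.   ]
[ 0.33231046 -0.05177068  0.10918917]
0.68 [ 0.46651386 -0.00470943  0.075     ]
```

View pics/g.png

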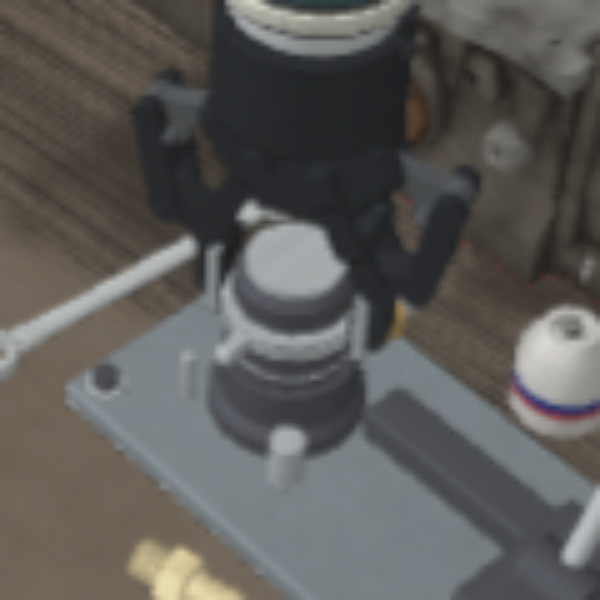

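The lug turns with the grip and is now at crop (232,350); the thick stud is at (287,450). I continue.

Emit:
jog_arm(
  increments=[
    [0,0,0,0,-0.12,0,0.55],
    [0,0,0,0,-0.12,0,0.55],
    [0,0,-0.001,0,-0.12,0,0.55],
    [0,0,0,0,-0.12,0,0.55],
    [0,0,0,0,-0.12,0,0.55],
    [0,0,0,0,0,0,0.55],
  ],
)

```text
time: 12.88
tool_pos: [0.5117, -0.005, 0.0712]
tcp_rot: [-1.504, 0.511, -0.514]
wrist_force: [1.0, 0.4, -2.4]
width: 0.656
```

```bash
python3 - <<'E'
from h import *
delta([.511,-.0065,.071],-.525)
c=read_camera('scene'); A=np.array([.511,-.0065])
for a in np.arange(.4,1.01,.1):
    w=np.pi-.088+a; print(round(a,1),np.round(proj(c,[*(A+.044*np.array([np.cos(w),np.sin(w)])),.079])[0],1),end=' ')
for r in spotter.spot_point(c,'ring_lug')[:1]: print(round(r['p'],2),r['location'],atz(c,r['location'],.075))
cv2.imwrite('pics/h.png',cv2.resize(c['img'][215:275,310:370],(600,600),interpolation=cv2.INTER_CUBIC))
E
```

```text
t 12.88 pos [ 0.5117 -0.005   0.0712] w 0.656 F [ 1.   0.4 -2.4] q [-0.06  0.13  2.11  0.01  0.89  0.59]
jaw yaw -0.656 y axis [ 0.003  0.004 -1.   ] z [0.61  0.793 0.005]
shift [ 0.0004  0.0002 -0.0016]
turn [-0.005 -0.131  0.001]
0.4 [330.1 243. ] 0.5 [332.2 243.7] 0.6 [334.4 244.2] 0.7 [336.6 244.5] 0.8 [338.8 244.7] 0.9 [341.1 244.7] 1.0 [343.3 244.5] 0.5 [335.2, 245.3] [ 0.47436056 -0.02896213  0.075     ]
```

View pics/h.png

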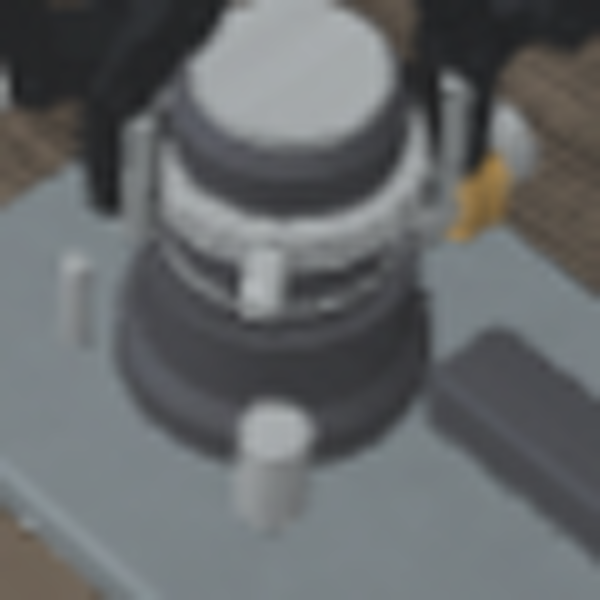

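The lug is at about +0.67 by both the image and the accumulated turn, so about 0.13 remains.

Emit:
jog_arm(
  increments=[
    [0,0,-0.001,0,-0.07,0,0.55],
    [0,0,0,0,-0.06,0,0.55],
    [0,0,0,0,0,0,0.55],
  ],
)

```text
time: 13.35
tool_pos: [0.5116, -0.0049, 0.0712]
tcp_rot: [-1.524, 0.413, -0.418]
wrist_force: [0.9, 0.6, -1.2]
width: 0.647
```

```bash
python3 - <<'E'
from h import *
delta([.511,-.0065,.071],-.525)
c=read_camera('scene'); A=np.array([.511,-.0065])
for a in np.arange(.6,1.01,.1):
    w=np.pi-.088+a; print(round(a,1),np.round((proj(c,[*(A+.044*np.array([np.cos(w),np.sin(w)])),.075])[0]-[310,215]+.5)*10),end=' ')
w=np.pi+.712; print('stud top',(proj(c,[*(A+.042*np.array([np.cos(w),np.sin(w)])),.038])[0]-[310,215]+.5)*10, 'cap',(proj(c,[*A,.1])[0]-[310,215]+.5)*10)
cv2.imwrite('pics/i.png',cv2.resize(c['img'][215:275,310:370],(600,600),interpolation=cv2.INTER_CUBIC))
E
```

```text
t 13.35 pos [ 0.5116 -0.0049  0.0712] w 0.647 F [ 0.9  0.6 -1.2] q [-0.06  0.13  2.11  0.01  0.89  0.46]
jaw yaw -0.531 y axis [ 0.004  0.006 -1.   ] z [0.506 0.862 0.007]
shift [ 0.0003  0.0002 -0.0017]
turn [-0.007 -0.006  0.001]
0.6 [248. 310.] 0.7 [270. 314.] 0.8 [292. 315.] 0.9 [315. 315.] 1.0 [337. 314.] stud top [283.41142909 428.93202664] cap [298.55701477  66.45269363]
```

View pics/i.png

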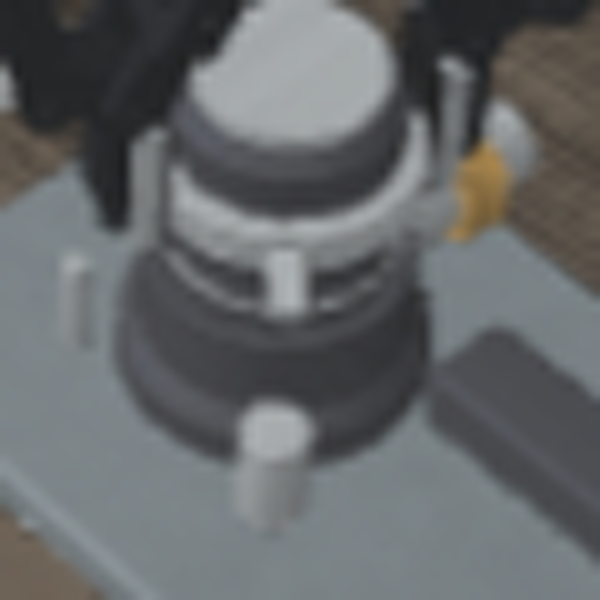

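The cap and stud both appear about 7 px left of my model. With that offset, the lug end at crop u 288 gives about 0.81, against 0.80. I release, rise and check from the top camera.

Emit:
jog_arm(
  increments=[
    [0,0,0,0,0,0,1],
    [0,0,0,0,0,0,1],
    [0,0,0,0,0,0,1],
    [0,0,0,0,0,0,1],
    [0,-0.02,0,0,0,0,1],
    [0,-0.03,0,0,0,0,1],
    [0,-0.05,0,0,0,0,1],
    [0,-0.05,0,0,0,0,0.0],
  ],
)

```text
time: 14.4
tool_pos: [0.5071, -0.006, 0.2203]
tcp_rot: [-1.526, 0.425, -0.413]
wrist_force: [0.6, -0.4, 0.0]
width: 0.818
```

```bash
python3 -c "
from h import *
delta([.58,-.157,.2],-.033)"
```

```text
t 14.4 pos [ 0.5071 -0.006   0.2203] w 0.818 F [ 0.6 -0.4  0. ] q [-0.06 -0.03  1.98  0.01  1.2   0.47]
jaw yaw -0.535 y axis [-0.007  0.006 -1.   ] z [0.51  0.86  0.001]
shift [ 0.1399  0.0189 -0.0927]
turn [-0.004 -0.502 -0.008]
```

Emit:
jog_arm(
  increments=[
    [0.05,0,-0.032,0,0,0,0],
    [0.05,0,-0.032,0,0,0,0],
    [0.04,0,-0.026,0,0,0,0],
    [0,0,0,0,-0.17,0,0],
    [0,0,0,0,-0.17,0,0],
    [0,0,0,0,-0.15,0,0],
    [0,0,0,0,0,0,0],
  ],
)

```text
time: 15.28
tool_pos: [0.5884, -0.1605, 0.2273]
tcp_rot: [-1.567, 0.019, -0.03]
wrist_force: [-0.9, -0.5, 0.5]
width: -0.004
```

```bash
python3 - <<'E'
from h import *
delta([.58,-.157,.108],-.05)
c=read_camera('top')
cv2.imwrite('pics/j.png',cv2.resize(c['img'][170:270,320:470],(800,533),interpolation=cv2.INTER_CUBIC))
S=800/150
f=lambda P:np.round((proj(c,P)[0]-[320,170]+.5)*S)
A=np.array([.511,-.0065])
for a in (.6,.7,.8,.9,1.): 
    w=np.pi-.088+a; print(a,f([*(A+.044*np.array([np.cos(w),np.sin(w)])),.079]))
w=np.pi+.712
print('cap',f([*A,.1]),'stud top',f([*(A+.042*np.array([np.cos(w),np.sin(w)])),.038]))
E
```

```text
t 15.28 pos [ 0.5884 -0.1605  0.2273] w -0.004 F [-0.9 -0.5  0.5] q [-0.31  0.15  1.77  0.01  1.21 -0.28]
jaw yaw -0.031 y axis [ 0.008  0.003 -1.   ] z [0.031 1.    0.004]
shift [-0.0094  0.1192  0.0028]
turn [-0.004  0.019  0.007]
0.6 [312. 357.]
0.7 [323. 350.]
0.8 [333. 342.]
0.9 [342. 334.]
1.0 [350. 324.]
cap [254. 238.] stud top [315. 348.]
```

View pics/j.png

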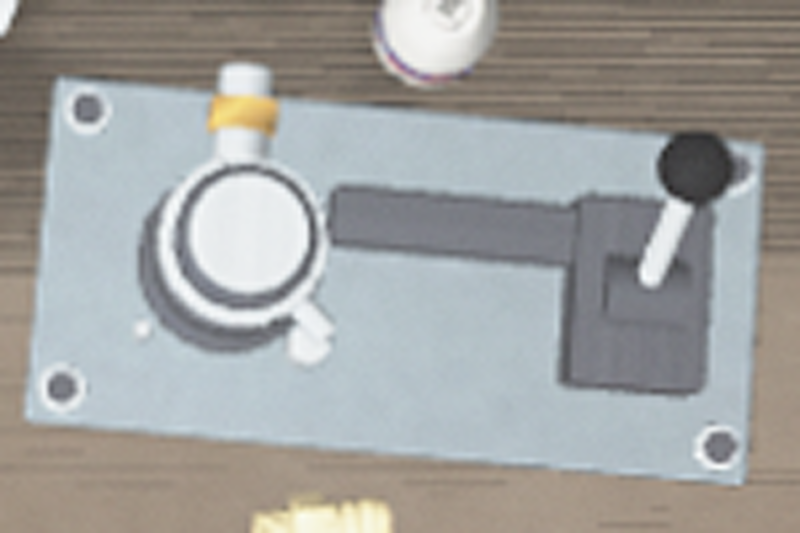

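```bash
python3 - <<'E'
from h import *
A=np.array([.511,-.0065]); n=8; G=0
for _ in range(3):
    c=read_camera('scene'); G=G+c['img'].astype(float).mean(2)/3
def edges(row,lo,hi):
    p=G[row,lo:hi]; k=int(np.argmax(p)); m=(p.max()+np.sort(p)[:3].mean())/2
    x=np.arange(lo,hi); i=k
    while p[i]>m:i-=1
    j=k
    while p[j]>m:j+=1
    l=x[i]+(m-p[i])/(p[i+1]-p[i]); r=x[j]-(m-p[j])/(p[j-1]-p[j]); return round((l+r)/2,2),round(r-l,2)
for r in (242,243,244,245): print('lug',r,edges(r,331,346),G[r,331:346].astype(int))
for r in (257,258,259,261,263): print('stud',r,edges(r,331,344))
def P(a,rad,z): w=np.pi-.088+a; return np.round(proj(c,[*(A+rad*np.array([np.cos(w),np.sin(w)])),z])[0],2)
for a in (.7,.8,.9): print(a,P(a,.044,.075),P(a,.044,.072))
print('stud',P(.8,.042,.038),P(.8,.042,.03),'cap',proj(c,[*A,.1]))
# cap centroid: bright top-disc
sub=(G[205:240,322:358]); m=(sub>150).astype(np.uint8)
nl,lb,st,ce=cv2.connectedComponentsWithStats(m); print(st,np.round(ce+[322,205],1))
E
```

```text
lug 242 (np.float64(338.11), np.float64(4.3)) [ 75  71  69  67  69 118 164 172 169 129  76  61  58  58  61]
lug 243 (np.float64(338.22), np.float64(3.85)) [ 98  79  70  65  64 101 156 173 171 126  67  59  62  65  77]
lug 244 (np.float64(338.24), np.float64(3.69)) [113 104  86  79  74 104 156 174 173 129  74  78  85  87  83]
lug 245 (np.float64(338.21), np.float64(4.13)) [ 80  92 110 112 103 117 152 167 167 133  93 117 107  83  69]
stud 257 (np.float64(336.97), np.float64(7.01))
stud 258 (np.float64(337.03), np.float64(7.23))
stud 259 (np.float64(336.85), np.float64(6.86))
stud 261 (np.float64(335.52), np.float64(4.74))
stud 263 (np.float64(334.34), np.float64(4.06))
0.7 [336.49 245.87] [336.42 246.88]
0.8 [338.72 246.04] [338.65 247.05]
0.9 [340.96 246.04] [340.88 247.05]
stud [337.84 257.39] [337.66 259.92] cap [[339.35570148 221.14526936]]
[[  0   0  36  35 884]
 [  0   0  21  13  91]
 [  8  10  19  14 212]
 [  2  20  29  14  72]
 [ 35  21   1   1   1]] [[340.8 222.3]
 [331.7 210.7]
 [338.6 221.4]
 [335.5 234. ]
 [357.  226. ]]
```

The scene camera gives lug 0.814 and the top camera 0.775, against 0.80, so the ring is set. Now the lever goes back.

Emit:
jog_arm(
  increments=[
    [-0.006,0.03,0.003,0,0.05,0.007,0],
    [0,0.035,0,0,0,0,0],
    [0,0.03,0,0,0,0,0],
    [0,0.02,0,0,0,0,0],
    [0,0,0,0,0,0,0],
  ],
)

```text
time: 16.1
tool_pos: [0.5841, -0.1563, 0.1112]
tcp_rot: [-1.567, 0.066, -0.073]
wrist_force: [0.5, -0.5, -0.2]
width: -0.007
```

```bash
python3 -c "
from h import *
delta([.51,-.152,.106],-.088)"
```

```text
t 16.1 pos [ 0.5841 -0.1563  0.1112] w -0.007 F [ 0.5 -0.5 -0.2] q [-0.3   0.25  1.89  0.    1.   -0.22]
jaw yaw -0.089 y axis [ 0.004  0.002 -1.   ] z [0.089 0.996 0.003]
shift [-0.0742  0.0049 -0.0023]
turn [-0.003 -0.001  0.004]
```

Emit:
jog_arm(
  increments=[
    [-0.015,0.002,0,0,0,0,0],
    [-0.015,0.001,-0.001,0,0,0,0],
    [-0.015,0,0,0,0,0,0],
    [-0.015,0,-0.001,0,0,0,0],
    [-0.012,0,0,0,0,0,0],
  ],
)

```text
time: 16.73
tool_pos: [0.5192, -0.1537, 0.1188]
tcp_rot: [-1.572, 0.046, -0.096]
wrist_force: [1.0, 0.3, 1.9]
width: -0.0
```

```bash
python3 -c "
from h import *
delta([.491,-.151,.106],-.088)"
```

```text
t 16.73 pos [ 0.5192 -0.1537  0.1188] w -0.0 F [1.  0.3 1.9] q [-0.34  0.11  2.04  0.01  0.97 -0.25]
jaw yaw -0.091 y axis [ 0.032 -0.004 -0.999] z [ 0.09   0.996 -0.001]
shift [-0.0287  0.0119  0.0002]
turn [ 0.001 -0.003  0.032]
```

Emit:
jog_arm(
  increments=[
    [-0.006,0.009,0,0,0,0.03,0],
    [-0.008,0.003,0,0,0,0,0],
    [-0.008,0.002,0,0,0,0,0],
    [-0.005,0.001,0,0,0,0,0],
  ],
)

```text
time: 17.23
tool_pos: [0.4884, -0.1508, 0.1009]
tcp_rot: [-1.57, 0.075, -0.068]
wrist_force: [4.4, 0.3, 1.7]
width: 0.004
```

```bash
python3 -c "
from h import *
delta([.491,-.151,.106],-.088)"
```

```text
t 17.23 pos [ 0.4884 -0.1508  0.1009] w 0.004 F [4.4 0.3 1.7] q [-0.35  0.1   2.09 -0.    0.96 -0.26]
jaw yaw -0.091 y axis [-0.004 -0.    -1.   ] z [ 0.091  0.996 -0.001]
shift [ 0.0026 -0.0051  0.0001]
turn [ 0.001 -0.003 -0.004]
```

Emit:
jog_arm(
  increments=[
    [-0.004,0,0,0,0,0,0],
    [-0.004,0,0,0,0,0,0],
    [-0.004,0,0,0,0,0,0],
  ],
)

```text
time: 17.6
tool_pos: [0.488, -0.1514, 0.1027]
tcp_rot: [-1.573, 0.054, -0.092]
wrist_force: [11.6, -0.8, -7.5]
width: -0.002
```

Emit:
jog_arm(
  increments=[
    [-0.004,0,0,0,0,0,0],
    [-0.004,0,0,0,0,0,0],
  ],
)

```text
time: 17.85
tool_pos: [0.4878, -0.152, 0.1041]
tcp_rot: [-1.575, 0.04, -0.107]
wrist_force: [10.7, -0.0, -5.5]
width: 0.002
```

At the stop: x holds at 0.488 with about 11 N. I back off and rise clear.

Emit:
jog_arm(
  increments=[
    [0.02,0,0,0,0,0,0],
    [0.015,0,0,0,0,0,0],
    [0,-0.05,0,0,0,0,0],
    [0,-0.06,0,0,0,0,0],
    [0,-0.06,0,0,0,0,0],
    [0,-0.04,0,0,0,0,0],
    [0,0,0,0,0,0,0],
  ],
)

```text
time: 18.73
tool_pos: [0.5127, -0.1528, 0.3175]
tcp_rot: [-1.572, 0.05, -0.097]
wrist_force: [0.3, 0.0, -0.5]
width: 0.003
```

```bash
python3 - <<'E'
from h import *
delta([.5,-.15,.3])
c=read_camera('scene'); d=read_camera('top')
cv2.imwrite('pics/k.png',np.hstack([cv2.resize(c['img'][190:310,290:410],(400,400),interpolation=2),cv2.resize(d['img'][160:280,340:460],(400,400),interpolation=2)]))
G=c['img'].astype(float).mean(2); print(G[243,331:346].astype(int))
for k in (c,d):
    for r in spotter.spot_point(k,'lock_lever_tip')[:1]: print(r['p'],atz(k,r['location'],.102))
    for t in ('keyless_chuck','ring_spanner','brass_fitting'):
        for r in spotter.spot_point(k,t)[:1]: print(t,np.round(atz(k,r['location'],0),4))
E
```

```text
t 18.73 pos [ 0.5127 -0.1528  0.3175] w 0.003 F [ 0.3  0.  -0.5] q [-0.34 -0.06  1.83  0.01  1.35 -0.25]
jaw yaw -0.093 y axis [ 0.03  -0.004 -1.   ] z [ 0.093  0.996 -0.001]
shift [-0.0134  0.0171  0.0016]
[ 98  80  70  67  64 101 158 174 172 126  67  59  63  64  78]
0.61 [ 0.46705054 -0.14561698  0.102     ]
keyless_chuck [ 0.6082 -0.0809 -0.    ]
ring_spanner [ 0.5292  0.0913 -0.    ]
brass_fitting [ 0.4087 -0.0372  0.    ]
0.72 [ 0.4608899  -0.14716668  0.102     ]
keyless_chuck [ 0.6094 -0.0832  0.    ]
ring_spanner [0.5293 0.1002 0.    ]
brass_fitting [ 0.4143 -0.0335  0.    ]
```

View pics/k.png

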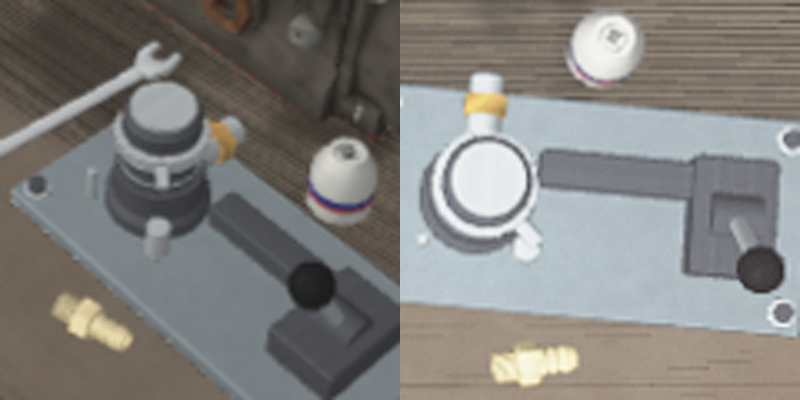

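The lever leans to the robot, the lug is still above the thick stud, and the chuck is at top pixel (401,174) against (402,175) at the start, so it has not moved. I hand the job in.

```bash
python3 -c "
from h import *
print(bot.finish_job())"
```

```text
the job is handed in; nothing more can be done
None
```

The valve is set to the thick stud and locked, and I handed the job in at about 19 s of the 64 s allowed, with the gripper clear above the valve.

- **Lever released:** I pushed the knob over with closed fingers until it no longer advanced, at about 10 N. The knob then measured x 0.533–0.539, against about 0.534 expected.
- **Ring set:** I gripped only the slim ring across its diameter at 30 N and turned it from about −0.25 to about +0.8 rad. I saw no contact with the fixed rings, and side forces at the wrist stayed below 2 N.
- **Lug check:** the two cameras disagree slightly, at 0.814 rad from the scene camera and about 0.775 from the top camera. The target is 0.80, so I left it there. The lug had not moved after the lever went back.
- **Lever locked:** I pushed it back to its stop, where it held at about 11 N. The knob then measured about x 0.461–0.467, against about 0.463 expected.
- **Tools:** I touched none of the three. The network put the chuck 5–8 mm further off in the final reading. Its pixel position in the top picture is within about half a pixel of the start, so I take that as network error. Spanner and fitting readings agreed to within about 6 mm.

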